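# Photograph a sample jar with a two-stage camera release

### The arm

A 6-joint arm with a two-finger parallel gripper is mounted at the origin on a cart in front of the work surface, level with it; the furniture and walls round the work are solid. World frame = base frame: x ahead of the robot, y to its left, z up, the work surface at z = 0. Lengths are in mm, angles in degrees, forces in N, time in s.
With the tool pointing down it reaches from about 300 to 850 mm from the base axis. Payload 4.2 kg.
Tool frame: the origin (TCP) lies at the very end of the fingers, on their centre line; the grasp point (between the pads) lies 19 mm behind it (env.grasp_offset is the distance from the TCP to the grasp point, in mm); z points along the fingers, y is the line along which they close (so a half turn about z gives the same grasp; the last joint's range is limited). The gripper opens to 91 mm and grips with 3 to 60 N. Pads are 32 mm wide; open, the fingers measure 118 mm over their backs; the gripper's body (76 mm by 178 mm) begins 60 mm behind the grasp point.
Start: joints at [-74.828, 18.312, 89.639, -0, 72.044, -1.146], TCP at [161.558, -551.853, 213.976] pointing down, gripper open.
Joint ranges: [-177.97, 177.97], [-48.28, 115.42], [12.27, 149.76], [-77.06, 257.06], [2.81, 150.46], [-146.56, 146.56]. Speed limits (degrees/s): [147.25, 147.25, 180, 180, 180, 180].

### API

Orientations are given as [roll, pitch, yaw] about the fixed x, y, z axes, in that order (R = Rz(yaw) Ry(pitch) Rx(roll)).
In Python, from workcell import env, eyes gives the robot as it stands.
- The arm moves only by the tool send_rows, never from a script. Its arguments are lists of equal length, an entry for each row: "grip": the opening, from -1 (shut) to 1 (fully open), so that 0 is half open; "xyz": the shift along the world's x, y, z in m, a list of three; "yaw": the turn about the world's z in degrees. A call has 1 to 8 rows; each row is the pose to reach, as a shift and turn from the pose commanded when the call began; what a row does not reach only later rows make up. A row lasts 1/12 s, in which the tool goes at most 41.7 mm and 7.16 degrees, less where a joint would pass 70% of its speed; a pose out of reach is approached as far as the arm can. A call with a gripper value outside its range is refused whole. The fingers move at their own pace and stop on an object; "grip_force" is the grip in N (left out, the last holds). Time passes only in rows, so rows that repeat a pose let the fingers close. It gives the time, the measured TCP pose, the force, the opening and the grip force at its end, in the units of the state.
- env.state(): the state, without advancing time (a new reading comes with each control period).
- eyes.grab_frame(name): name is "side" or "top" or "wrist"; returns a dict with "frame" (400x640x3 uint8, red, green, blue), "fx", "fy", "cx", "cy" (pixels), "pose" (4x4, takes a point from camera to world coordinates). Camera axes: x right, y down, z forward; pixel columns grow to the right and rows downward; lengths in mm; the calibration is good to about 2 mm. The wrist camera is an equidistant fisheye: a pixel r from the principal point sees the ray r / f radians off the axis. A picture is of the moment at which its call begins. There is no depth.
- env.job_done(): hands the job in; it is judged then, once.
The state is a dict: "time_s": time; "qpos": joint angles; "qvel": joint speeds; "effort": joint torques, N m; "ee_pos": TCP position; "ee_rot": TCP orientation; "force": force on the tool from outside, world axes, zero at the start; "torque": the same for the moment, N m; "gripper_width": finger opening in mm; "gripper_force": force on a finger pad.
Only numpy, scipy, OpenCV 4.12 (cv2) and the standard library are available. Lean on these libraries where they do the work, as an engineer would, in place of code of your own. Each camera call takes 0.05 s, during which the arm holds its last target. There are 200 camera calls.

### The job

Photograph the sample jar: slide the jar along the worktop, keeping it upright, until it stands home against both arms of the V-shaped stop in front of the camera. Then press the camera's two-stage release button down to its halfway stop to focus, pause there for a good second, press it fully down to take the picture, and let it spring back up. Take no picture before the jar is home, leave the jar standing there, and do not disturb the other things on the worktop.

Things in the scene. Friction and masses are not known exactly. Their poses are not given: they have to be found in the camera images.
- jar: Loose upright sample jar with a screw lid, round, 47 mm in diameter, 66 mm tall with the lid, about 0.14 kg (varies), standing on the worktop; the only loose jar, some 6 to 10 cm away on the open side of the V-shaped stop. Its origin is the centre of its underside, z up. Best pushed low, below 35 mm height.
- camera: Bench camera fixture, fixed. Origin: on the worktop under the middle of the camera body; the lens looks along its own -x (roughly to the robot). Black body 52 (x) by 104 mm (y), top 72 mm above the worktop, lens out to x = -49 mm. A low bar joins it to the V stop in front. On top: release button at y = -29 mm; the lower aluminium disc at y = +32 mm is a fixed dial, no button.
- nest (a point): Spot on the worktop where the middle of the jar's underside lies when the jar touches both arms of the V stop: x = -115 mm in the camera's frame, same axes. The V opens along -x, so push the jar in along about +x. Arms: aluminium, 14 mm tall, 8 mm thick, 58 mm long; mouth 92 mm wide, their ends level with this spot's x.
- button_top (a point): Centre of the flat top of the release button, an upright aluminium cylinder 31 mm wide standing 20 mm out of the camera top in a 41 mm wide collar 4 mm high. Its top is 92 mm above the worktop when up; this point goes straight down with the button.
- half_press (a joint): First stage of the release button: 0 up, 0.007 m at the halfway stop. Soft spring, 1 N at the start to 3 N at the halfway stop. It stays at 0.007 while the second stage is pressed.
- full_press (a joint): Second stage of the button: stays 0 until the push exceeds about 8.5 N (this jump in resistance is the halfway stop), then 0 to 0.007 m, where the push is 14 N and the button is on its bottom stop, 14 mm in all below its upper position. Both stages spring back when let go. A push of 4 to 8 N rests on the halfway stop.
- tape_measure: Bystander: blue pocket tape measure, 36 x 74 x 63 mm, origin at the centre of its underside; to be left alone.
- label_roll: Bystander: white roll of blank labels standing on end, 69 mm in diameter, 50 mm tall, origin at the centre of its underside; to be left alone.
- stapler: Bystander: stapler, 32 x 124 x 36 mm, long along its own y, origin at the centre of its underside; to be left alone.
- bulldog_clip: Bystander: black bulldog clip, 35 x 32 x 27 mm, origin at the centre of its underside; to be left alone.
There are look-alikes about, which are no part of the job. Leave any pink or yellow look-alike of the jar alone.

How it is judged (in metres and radians):
On the way, in this order (a step that is already met when the one before it is completed fails the run):
1. The jar stands upright home in the stop, before the button is pressed (horizontal distance between jar and nest below 0.008 m and angle between jar's own z axis and vertical below 0.15 rad and height (world z) of jar below 0.006 m and value of joint half_press below 0.003 m and linear speed of jar below 0.02 m/s), for 0.3 s.
2. With the jar home, the button is held at its halfway stop: first stage pressed, second stage not, for 0.7 s (horizontal distance between jar and nest below 0.008 m and angle between jar's own z axis and vertical below 0.15 rad and height (world z) of jar below 0.006 m and value of joint half_press above 0.005 m and value of joint full_press below 0.0022 m), for 0.7 s.
3. With the jar home, the button is pressed fully down (horizontal distance between jar and nest below 0.008 m and angle between jar's own z axis and vertical below 0.15 rad and height (world z) of jar below 0.006 m and value of joint half_press above 0.005 m and value of joint full_press above 0.0055 m), for 0.05 s.
At the end, for the whole second after the job is handed in: The jar stands upright (tilt under 0.15 rad) on the worktop at rest, its middle within 8 mm of the home spot in the stop, and the release button is back up (both stages under 1.5 mm) (horizontal distance between jar and nest below 0.008 m and angle between jar's own z axis and vertical below 0.15 rad and height (world z) of jar below 0.006 m and linear speed of jar below 0.02 m/s and value of joint each of half_press, full_press below 0.0015 m); the robot touches nothing.
It fails at once if a picture is taken (second stage pressed beyond 4 mm) while the jar is not home (over 12 mm off) (value of joint full_press above 0.004 m and horizontal distance between jar and nest above 0.012 m).
It fails at once if the jar is lifted more than 15 mm or tipped by more than 0.4 rad (height (world z) of jar above 0.015 m or angle between jar's own z axis and vertical above 0.4 rad).
It fails at once if a bystander (tape measure, label roll, stapler, bulldog clip) is moved by more than 20 mm (distance of any of tape_measure, label_roll, stapler, bulldog_clip from where it was at the start of the episode above 0.02 m).
It also fails if it takes over 51 s, if anything falls off the work surface, if the arm or the gripper's body presses on something with over 40 N, if the wrist force passes 120 N, or if a joint passes its speed limit or range.

## Working session

There is one attempt and no reset: what is moved stays moved. The work goes in short steps, Python scripts to look and compute and a tool call to move; the robot and the scene stay as the last step left them, time stands still between calls to the robot, and variables do not carry over. Pictures are saved under pics/ and viewed, at most 10 in all, crops included, and the job is handed in when it is done.

Besides the shell and the picture viewer there is one more tool, called after "Emit:" as a command line: name --pt "numbers of a row" for each row, then --argument value for the rest. send_rows: Moves the arm, as the interface text tells. Its arguments: {"type":"object","properties":{"grip":{"type":"array"},"xyz":{"type":"array"},"yaw":{"type":"array"},"grip_force":{"type":"number"}},"required":["grip","xyz","yaw"]}

```bash
mkdir -p pics
cat > h.py <<'E'
from workcell import env, eyes
import numpy as np, cv2
def grab(n):
    f=eyes.grab_frame(n); np.savez(f'pics/{n}.npz',**f); return f
def cast(f,u,v,z):
    P=np.array(f['pose']); d=P[:3,:3]@np.array([(u-f['cx'])/f['fx'],(v-f['cy'])/f['fy'],1]); o=P[:3,3]
    return (o+d*(z-o[2])/d[2]).round(1)
E
python3 - <<'E'
from h import *
for n in ('top','side'):
    f=grab(n); cv2.imwrite(f'pics/{n}0.png',f['frame'][:,:,::-1]); print(n,f['fx'],f['cx'],f['cy'],np.round(f['pose'],2).tolist())
print(env.state())
E
```

```text
top 456.5896832122302 322.88783718326573 200.0045655216576 [[0.02, -0.99, 0.16, 303.93], [-1.0, -0.02, 0.01, -64.37], [-0.01, -0.16, -0.99, 1545.06], [0.0, 0.0, 0.0, 1.0]]
side 392.72022431990814 314.1984312302217 197.11710387022873 [[0.98, -0.1, 0.19, 289.98], [-0.21, -0.34, 0.91, -1187.67], [-0.03, -0.93, -0.36, 546.17], [0.0, 0.0, 0.0, 1.0]]
{'time_s': 0.1, 'qpos': array([-7.48291850e+01,  1.83465466e+01,  8.96997883e+01, -9.85027277e-04,
        7.20443714e+01, -1.14650306e+00]), 'qvel': array([-0.00116352, -0.05525693, -0.16406353, -0.04422485,  0.08794031,
        0.01294146]), 'effort': array([ 6.36234131e-05, -4.13333631e+01, -2.32508790e+01,  7.28529179e-02,
        4.21567995e-02, -4.51069855e-05]), 'ee_pos': array([ 161.41965767, -551.39850565,  213.21618955]), 'ee_rot': array([-1.79909293e+02, -8.78550038e-04,  1.63176217e+01]), 'force': array([-0.11611253,  0.22574528,  0.41929861]), 'torque': array([-0.0028447 , -0.00448123, -0.04926126]), 'gripper_force': 0.0, 'gripper_width': 91.26209228970185}
```

View pics/top0.png

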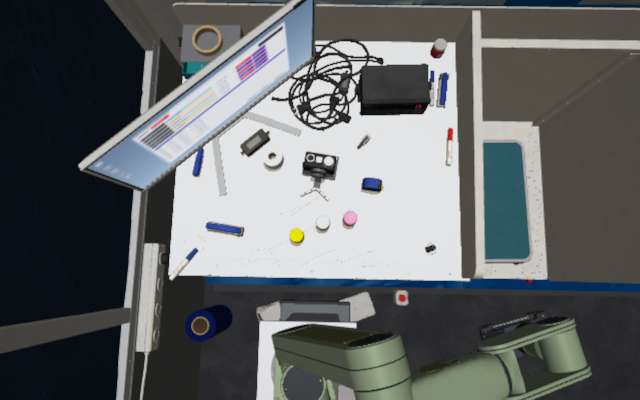

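View pics/side0.png

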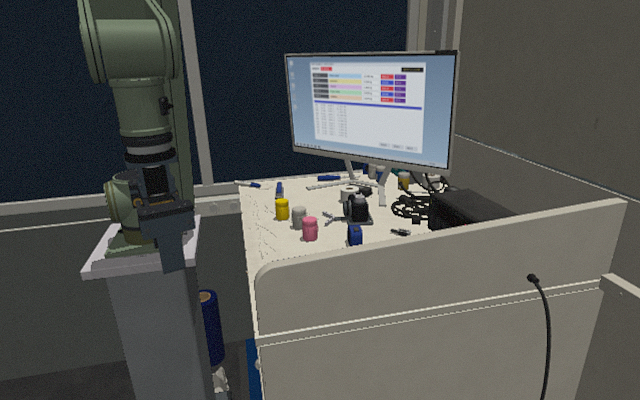

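The top view shows the white jar at (323,223), yellow at (297,236), pink at (350,218), the V stop at (316,192), the camera body at (320,165), and the tape measure at (372,185). In the side view the jar is at (299,217). I'll zoom in to measure them.

Run:
```python
from h import *
f=np.load('pics/top.npz'); im=f['frame'][:,:,::-1]
c=im[140:250,260:400]; cv2.imwrite('pics/c1.png',cv2.resize(c,None,fx=5.4,fy=5.4,interpolation=cv2.INTER_CUBIC))
```

```text
(no output)
```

View pics/c1.png

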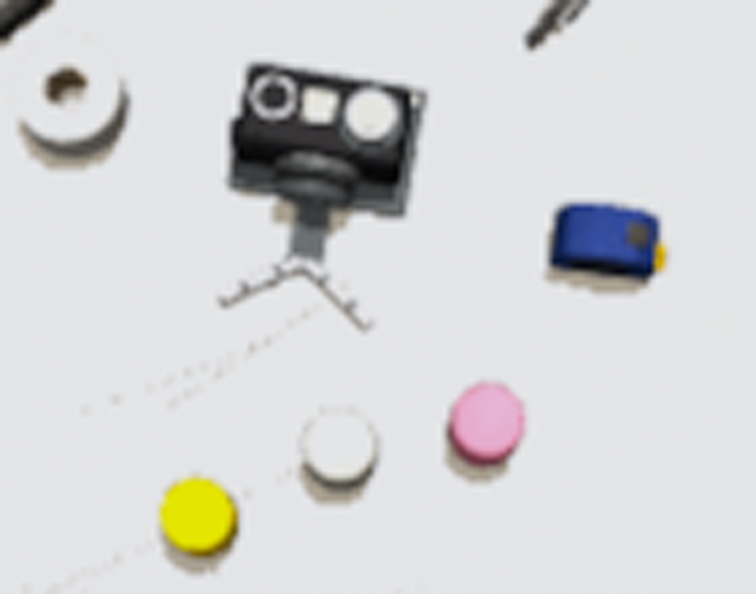

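The crop shows the jar lid at (340,445), the V ends at (222,303) and (368,326) with the apex at (304,262), the button at (371,112), the dial at (272,96), yellow at (198,515) and pink at (487,422).

Run:
```python
from h import *
f=np.load('pics/top.npz')
p={}
for n,x,y,z in [('jar',340,445,66),('vl',222,303,14),('vr',368,326,14),('apex',304,262,14),('btn',371,112,92),('dial',272,96,80),('yel',198,515,66),('pink',487,422,66),('tape',605,240,63),('roll',72,92,50)]:
    p[n]=cast(f,260+(x+.5)/5.4-.5,140+(y+.5)/5.4-.5,z)[:2]; print(n,p[n])
d=p['btn']-p['dial']; a=np.degrees(np.arctan2(-d[1],-d[0]))-90; print('yaw from btns',a)
v=p['vl']-p['vr']; a2=np.degrees(np.arctan2(v[1],v[0]))-90; print('yaw V',a2)
for A in (a,a2,(a+a2)/2):
    t=np.radians(A); R=np.array([[np.cos(t),-np.sin(t)],[np.sin(t),np.cos(t)]])
    print(A,'nest via V',(p['vl']+p['vr'])/2,'via btn',p['btn']+R@[-115,29],'push dir', R[:,0])
n=(p['vl']+p['vr'])/2; j=n-p['jar']; print('jar->nest',j,np.hypot(*j),np.degrees(np.arctan2(j[1],j[0])))
```

```text
jar [471.2 -44. ]
vl [565.8  32.8]
vr [552.7 -59.4]
apex [592.9 -18.3]
btn [671.3 -59.2]
dial [683.4   1.5]
yel [427.4  40.5]
pink [ 486.8 -132.4]
tape [ 600.5 -203.6]
roll [691.7 127.9]
yaw from btns -11.273623366388264
yaw V -8.086597594473304
-11.273623366388264 nest via V [559.25 -13.3 ] via btn [564.18829854  -8.27767276] push dir [ 0.98070476 -0.19549469]
-8.086597594473304 nest via V [559.25 -13.3 ] via btn [561.52291191 -14.31134965] push dir [ 0.99005659 -0.14066965]
-9.680110480430784 nest via V [559.25 -13.3 ] via btn [562.8136503  -11.27597755] push dir [ 0.9857619  -0.16814719]
jar->nest [88.05 30.7 ] 93.24855226758216 19.221902579141048
```

Emit:
send_rows --grip '[0.5,0.5,0.5,0.5,0.5,0.5,0.5,0.5]' --pt "0.02 0.033 0" --pt "0.04 0.066 0" --pt "0.06 0.099 0" --pt "0.08 0.132 0" --pt "0.1 0.165 0" --pt "0.12 0.198 0" --pt "0.14 0.231 0" --pt "0.16 0.264 0" --yaw '[-4,-8,-12,-16,-20,-24,-26,-26]'

```text
time_s: 0.77
ee_pos: [321.9, -286.0, 213.8]
ee_rot: [-180.0, 0.0, -9.8]
force: [0.3, 0.3, 0.7]
gripper_width: 68.8
gripper_force: 0.0
```

Emit:
send_rows --grip '[0.5,0.5,0.5,0.5,0.5,0.5,0.5,0.5]' --pt "0.02 0.033 0" --pt "0.04 0.066 0" --pt "0.06 0.099 0" --pt "0.08 0.132 0" --pt "0.1 0.165 0" --pt "0.12 0.198 0" --pt "0.14 0.231 -0.02" --pt "0.15 0.244 -0.05" --yaw '[0,0,0,0,0,0,0,0]'

```text
time_s: 1.43
ee_pos: [475.6, -40.7, 165.9]
ee_rot: [-179.9, -0.5, -9.5]
force: [0.8, -0.9, -1.1]
gripper_width: 68.3
gripper_force: 0.0
```

Emit:
send_rows --grip '[0.5,0.5]' --pt "0 0 0" --pt "0 0 0" --yaw '[0,0]'

```text
time_s: 1.6
ee_pos: [470.4, -43.0, 162.4]
ee_rot: [180.0, 0.3, -9.5]
force: [-0.5, 0.2, 0.8]
gripper_width: 68.0
gripper_force: 0.0
```

Run:
```python
from h import *
f=grab('wrist'); cv2.imwrite('pics/w1.png',f['frame'][:,:,::-1]); print(f['fx'],f['cx'],f['cy'],np.round(f['pose'],2).tolist())
```

```text
309.70691628693146 320.3939847260021 193.8147162098876 [[-0.17, -0.95, -0.26, 543.42], [-0.99, 0.16, 0.04, -53.58], [0.0, 0.26, -0.96, 332.95], [0.0, 0.0, 0.0, 1.0]]
```

View pics/w1.png

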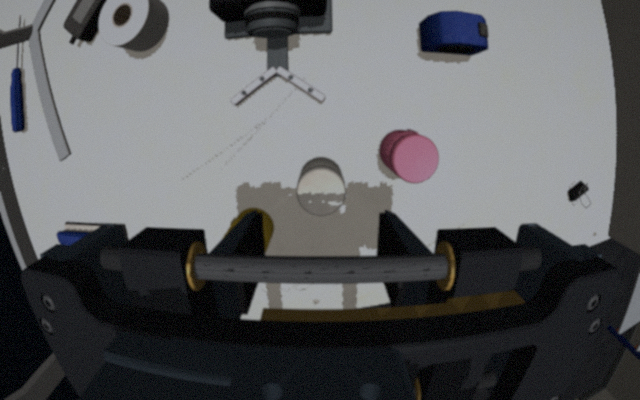

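The wrist view shows the jar lid at (321,193), the V ends at (235,101) and (324,99) with the apex at (278,71), and the fingers lower on each side.

```bash
cat >> h.py <<'E'
def fish(f,u,v,z):
    P=np.array(f['pose']); a=np.array([u-f['cx'],v-f['cy']]); r=np.hypot(*a); t=r/f['fx']
    d=P[:3,:3]@np.r_[a/r*np.sin(t),np.cos(t)]; o=P[:3,3]
    return (o+d*(z-o[2])/d[2]).round(1)
E
python3 - <<'E'
from h import *
f=np.load('pics/wrist.npz')
for n,u,v,z in [('jar',321,193,66),('vl',235,101,14),('vr',324,99,14),('apex',278,71,14),('pink',415,158,66)]: print(n,fish(f,u,v,z))
E
```

```text
jar [471.9 -42.4  66. ]
vl [570.7  31.5  14. ]
vr [554.9 -59.6  14. ]
apex [592.1 -18.4  14. ]
pink [ 489.9 -131.    66. ]
```

Emit:
send_rows --grip '[0.5,0.5,0.5,0.5,0.5,0.5,0.5,0.5]' --pt "0 0 -0.03" --pt "0 0 -0.06" --pt "0 0 -0.09" --pt "0 0 -0.11" --pt "0 0 -0.13" --pt "0 0 -0.14" --pt "0 0 -0.145" --pt "0 0 -0.145" --yaw '[0,0,0,0,0,0,0,0]'

```text
time_s: 2.32
ee_pos: [471.6, -44.9, 19.2]
ee_rot: [180.0, -0.0, -9.8]
force: [-0.1, -0.5, -0.3]
gripper_width: 68.4
gripper_force: 0.0
```

Emit:
send_rows --grip '[0.35,0.2,0.1,0,-0.1,-0.1,-0.1,-0.1]' --pt "0 0 0" --pt "0 0 0" --pt "0 0 0" --pt "0 0 0" --pt "0 0 0" --pt "0 0 0" --pt "0 0 0" --pt "0 0 0" --yaw '[0,0,0,0,0,0,0,0]' --grip_force 4

```text
time_s: 2.98
ee_pos: [472.2, -43.9, 19.7]
ee_rot: [180.0, -0.1, -9.7]
force: [-1.2, 0.6, 6.0]
gripper_width: 45.6
gripper_force: 4.0
```

Emit:
send_rows --grip '[-0.1,-0.1,-0.1,-0.1,-0.1,-0.1,-0.1,-0.1]' --pt "0.005 0.002 0" --pt "0.012 0.006 0" --pt "0.022 0.011 0" --pt "0.032 0.016 0" --pt "0.042 0.02 0" --pt "0.052 0.025 0" --pt "0.062 0.03 0" --pt "0.07 0.034 0" --yaw '[0,0,0,0,0,0,0,0]'

```text
time_s: 3.65
ee_pos: [543.0, -9.2, 18.9]
ee_rot: [180.0, -0.0, -9.7]
force: [-2.6, -1.6, 4.3]
gripper_width: 46.0
gripper_force: 4.0
```

Emit:
send_rows --grip '[-0.1,-0.1,-0.1,-0.1,-0.1,-0.1,-0.1,-0.1]' --pt "0.003 -0.0005 0" --pt "0.006 -0.001 0" --pt "0.009 -0.0015 0" --pt "0.012 -0.002 0" --pt "0.015 -0.0025 0" --pt "0.018 -0.003 0" --pt "0.018 -0.003 0" --pt "0.018 -0.003 0" --yaw '[0,0,0,0,0,0,0,0]'

```text
time_s: 4.32
ee_pos: [560.4, -13.2, 18.8]
ee_rot: [180.0, -0.1, -9.7]
force: [-0.4, 0.6, -0.8]
gripper_width: 46.0
gripper_force: 4.0
```

Not touching yet (no reaction), so I'll press on gently.

Emit:
send_rows --grip '[-0.1,-0.1,-0.1]' --pt "0.0015 -0.0003 0" --pt "0.003 -0.0005 0" --pt "0.003 -0.0005 0" --yaw '[0,0,0]'

```text
time_s: 4.57
ee_pos: [563.0, -13.5, 18.9]
ee_rot: [180.0, -0.0, -9.7]
force: [0.8, -0.3, -0.7]
gripper_width: 46.0
gripper_force: 4.0
```

Emit:
send_rows --grip '[-0.1,-0.1,-0.1]' --pt "0.0015 -0.0003 0" --pt "0.003 -0.0005 0" --pt "0.003 -0.0005 0" --yaw '[0,0,0]'

```text
time_s: 4.82
ee_pos: [565.1, -13.7, 18.9]
ee_rot: [180.0, 0.1, -9.7]
force: [-2.0, 0.3, 1.3]
gripper_width: 45.4
gripper_force: 4.0
```

Emit:
send_rows --grip '[-0.1,-0.1,-0.1]' --pt "0.0015 -0.0003 0" --pt "0.003 -0.0005 0" --pt "0.003 -0.0005 0" --yaw '[0,0,0]'

```text
time_s: 5.07
ee_pos: [568.0, -13.7, 19.0]
ee_rot: [-180.0, 0.1, -9.7]
force: [-4.0, 3.4, 3.7]
gripper_width: 45.8
gripper_force: 4.0
```

Emit:
send_rows --grip '[-0.1,-0.1,-0.1]' --pt "0.0005 0.001 0" --pt "0.001 0.002 0" --pt "0.001 0.002 0" --yaw '[0,0,0]'

```text
time_s: 5.32
ee_pos: [568.3, -13.5, 18.9]
ee_rot: [179.8, 0.1, -9.6]
force: [-4.6, -2.8, 2.9]
gripper_width: 46.0
gripper_force: 4.0
```

Emit:
send_rows --grip '[-0.1,-0.1,-0.1]' --pt "0.001 0.0005 0" --pt "0.0015 0.001 0" --pt "0.0015 0.001 0" --yaw '[0,0,0]'

```text
time_s: 5.57
ee_pos: [569.6, -13.4, 18.7]
ee_rot: [179.8, 0.2, -9.6]
force: [-5.9, -5.6, 3.1]
gripper_width: 46.0
gripper_force: 4.0
```

Run:
```python
from h import *
f=grab('wrist'); c=f['frame'][:,:,::-1][60:260,200:440]; cv2.imwrite('pics/w2.png',cv2.resize(c,None,fx=3,fy=3,interpolation=cv2.INTER_CUBIC))
```

```text
(no output)
```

View pics/w2.png

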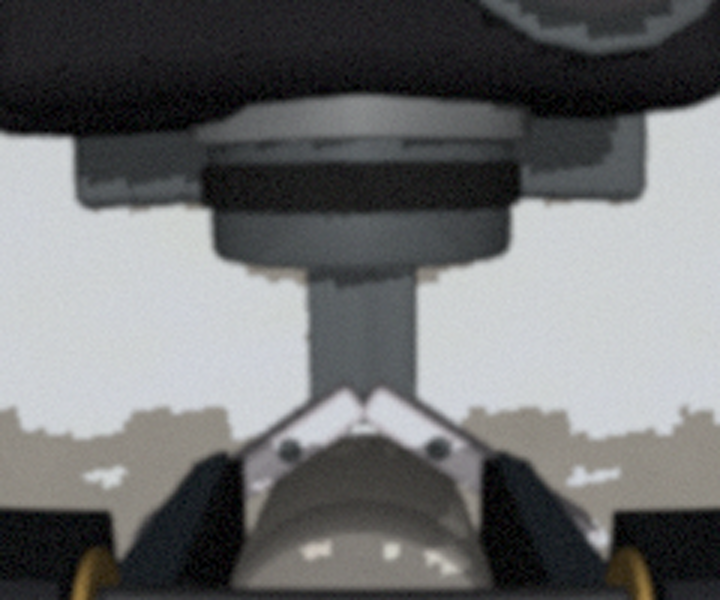

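The crop shows the jar seated centrally in the V, with both arms visible at (300,440) and (430,440). Next I'll centre, release and lift.

Emit:
send_rows --grip '[-0.1,-0.1,0,0.1,0.2,0.4,0.4,0.4]' --pt "-0.001 -0.001 0" --pt "-0.001 -0.0015 0" --pt "-0.001 -0.0015 0" --pt "-0.001 -0.0015 0" --pt "-0.001 -0.0015 0" --pt "-0.001 -0.0015 0" --pt "-0.001 -0.0015 0" --pt "-0.001 -0.0015 0" --yaw '[0,0,0,0,0,0,0,0]'

```text
time_s: 6.28
ee_pos: [570.7, -12.6, 19.1]
ee_rot: [-180.0, -0.1, -9.7]
force: [-0.5, 0.4, 0.6]
gripper_width: 63.5
gripper_force: 0.0
```

Emit:
send_rows --grip '[0.4,0.4,0.4,0.4,0.4,0.4,0.4,0.4]' --pt "0 0 0.005" --pt "0 0 0.02" --pt "0 0 0.04" --pt "0 0 0.07" --pt "0 0 0.1" --pt "0 0 0.13" --pt "-0.02 0 0.15" --pt "-0.04 0 0.15" --yaw '[0,0,0,0,0,0,0,0]'

```text
time_s: 6.95
ee_pos: [533.4, -12.9, 174.1]
ee_rot: [-179.9, -0.6, -9.7]
force: [0.6, -1.8, -0.0]
gripper_width: 63.7
gripper_force: 0.0
```

Emit:
send_rows --grip '[0.0,-0.5,-1]' --pt "-0.02 0 0" --pt "-0.02 0 0" --pt "-0.02 0 0" --yaw '[0,0,0]'

```text
time_s: 7.2
ee_pos: [509.9, -12.8, 169.7]
ee_rot: [-180.0, -0.1, -9.7]
force: [1.0, -0.7, 0.4]
gripper_width: 46.6
gripper_force: 0.0
```

Run:
```python
from h import *
f=grab('wrist'); print(f['fx'],f['cx'],f['cy']); c=f['frame'][:,:,::-1][0:250,160:480]; cv2.imwrite('pics/w3.png',cv2.resize(c,None,fx=2.4,fy=2.4,interpolation=cv2.INTER_CUBIC))
```

```text
309.70691628693146 320.3939847260021 193.8147162098876
```

View pics/w3.png

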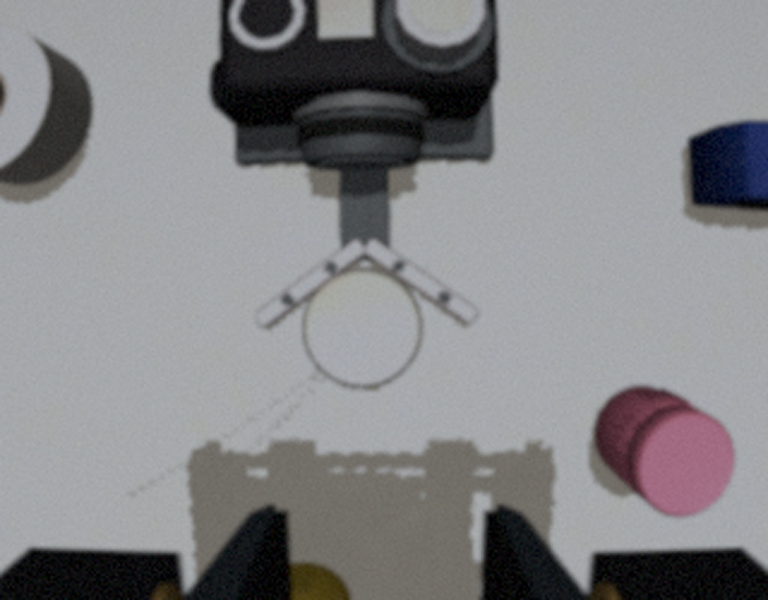

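The crop shows the jar lid at (363,327) nested in the V, with the arm ends at (264,322) and (472,318). The button is at the top edge, near (440,5).

Run:
```python
from h import *
f=np.load('pics/wrist.npz')
for n,x,y,z in [('jar',363,327,66),('vl',264,322,14),('vr',472,318,14),('apex',363,240,14),('btn?',441,5,92)]: print(n,fish(f,160+(x+.5)/2.4-.5,(y+.5)/2.4-.5,z))
```

```text
jar [563.  -11.9  66. ]
vl [569.6  33.   14. ]
vr [555.6 -57.6  14. ]
apex [597.2 -16.3  14. ]
btn? [670.9 -57.7  92. ]
```

Emit:
send_rows --grip '[-1,-1,-1,-1,-1,-1,-1,-1]' --pt "0.03 -0.009 0" --pt "0.06 -0.018 0" --pt "0.09 -0.026 0" --pt "0.12 -0.035 0" --pt "0.145 -0.041 0" --pt "0.161 -0.046 -0.01" --pt "0.161 -0.046 -0.03" --pt "0.161 -0.046 -0.05" --yaw '[0,0,0,0,0,0,0,0]'

```text
time_s: 7.92
ee_pos: [673.9, -59.4, 117.9]
ee_rot: [-180.0, -0.1, -9.7]
force: [-0.8, -0.4, -0.9]
gripper_width: 0.8
gripper_force: 0.0
```

Emit:
send_rows --grip '[-1,-1,-1,-1]' --pt "0 0 0" --pt "0 0 0" --pt "0 0 0" --pt "0 0 0" --yaw '[0,0,0,0]'

```text
time_s: 8.25
ee_pos: [672.3, -58.9, 120.6]
ee_rot: [-180.0, -0.2, -9.7]
force: [-0.2, -0.2, 0.0]
gripper_width: 0.6
gripper_force: 0.0
```

Emit:
send_rows --grip '[-1,-1,-1,-1,-1,-1]' --pt "-0.001 0 -0.01" --pt "-0.001 0 -0.02" --pt "-0.001 0 -0.025" --pt "-0.001 0 -0.025" --pt "-0.001 0 -0.025" --pt "-0.001 0 -0.025" --yaw '[0,0,0,0,0,0]'

```text
time_s: 8.75
ee_pos: [670.1, -58.9, 94.0]
ee_rot: [180.0, -0.0, -9.7]
force: [-0.1, -0.2, -0.1]
gripper_width: 0.8
gripper_force: 0.0
```

Emit:
send_rows --grip '[-1,-1,-1,-1,-1,-1,-1,-1]' --pt "0 0 -0.002" --pt "0 0 -0.004" --pt "0 0 -0.006" --pt "0 0 -0.008" --pt "0 0 -0.009" --pt "0 0 -0.009" --pt "0 0 -0.009" --pt "0 0 -0.009" --yaw '[0,0,0,0,0,0,0,0]'

```text
time_s: 9.42
ee_pos: [670.6, -58.9, 85.3]
ee_rot: [180.0, -0.1, -9.7]
force: [1.6, -0.4, 3.5]
gripper_width: 0.7
gripper_force: 1.7
```

Pressed about 6.7 mm. I'll nudge to the stop and hold.

Emit:
send_rows --grip '[-1,-1,-1,-1,-1,-1,-1,-1]' --pt "0 0 -0.0005" --pt "0 0 -0.0005" --pt "0 0 -0.0005" --pt "0 0 -0.0005" --pt "0 0 -0.0005" --pt "0 0 -0.0005" --pt "0 0 -0.0005" --pt "0 0 -0.0005" --yaw '[0,0,0,0,0,0,0,0]'

```text
time_s: 10.08
ee_pos: [670.6, -58.9, 85.3]
ee_rot: [-180.0, -0.1, -9.7]
force: [0.1, 0.8, 5.6]
gripper_width: 0.8
gripper_force: 2.7
```

Emit:
send_rows --grip '[-1,-1,-1,-1,-1,-1,-1,-1]' --pt "0 0 0" --pt "0 0 0" --pt "0 0 0" --pt "0 0 0" --pt "0 0 0" --pt "0 0 0" --pt "0 0 0" --pt "0 0 0" --yaw '[0,0,0,0,0,0,0,0]'

```text
time_s: 10.75
ee_pos: [670.6, -58.9, 85.3]
ee_rot: [-180.0, -0.1, -9.7]
force: [1.0, -0.1, 5.0]
gripper_width: 0.4
gripper_force: 2.7
```

Resting on the halfway stop at 5 N for over a second. Now the full press.

Emit:
send_rows --grip '[-1,-1,-1,-1,-1,-1,-1,-1]' --pt "0 0 -0.002" --pt "0 0 -0.004" --pt "0 0 -0.006" --pt "0 0 -0.008" --pt "0 0 -0.0095" --pt "0 0 -0.0105" --pt "0 0 -0.0105" --pt "0 0 -0.0105" --yaw '[0,0,0,0,0,0,0,0]'

```text
time_s: 11.42
ee_pos: [670.6, -58.9, 77.9]
ee_rot: [-180.0, -0.2, -9.7]
force: [-3.6, 0.4, 18.2]
gripper_width: 0.4
gripper_force: 9.4
```

Emit:
send_rows --grip '[-1,-1,-1,-1,-1,-1,-1,-1]' --pt "0 0 0" --pt "0 0 0.004" --pt "0 0 0.009" --pt "0 0 0.015" --pt "0 0 0.025" --pt "0 0 0.045" --pt "0 0 0.075" --pt "0 0 0.1" --yaw '[0,0,0,0,0,0,0,0]'

```text
time_s: 12.08
ee_pos: [669.0, -58.7, 174.3]
ee_rot: [180.0, 0.2, -9.7]
force: [0.1, -0.1, 0.2]
gripper_width: 0.4
gripper_force: 0.0
```

Emit:
send_rows --grip '[-1,-1,-1,-1,-1,-1,-1,-1]' --pt "-0.03 0 0" --pt "-0.06 0 0" --pt "-0.09 0 0" --pt "-0.12 0 0" --pt "-0.15 0 0" --pt "-0.16 0 0" --pt "-0.16 0 0" --pt "-0.16 0 0" --yaw '[0,0,0,0,0,0,0,0]'

```text
time_s: 12.75
ee_pos: [510.7, -58.9, 174.3]
ee_rot: [-180.0, -0.1, -9.7]
force: [0.1, 1.3, -0.3]
gripper_width: 0.6
gripper_force: 0.0
```

Run:
```python
from h import *
f=grab('wrist'); c=f['frame'][:,:,::-1][0:250,160:480]; cv2.imwrite('pics/w4.png',cv2.resize(c,None,fx=2.4,fy=2.4,interpolation=cv2.INTER_CUBIC))
```

```text
(no output)
```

View pics/w4.png

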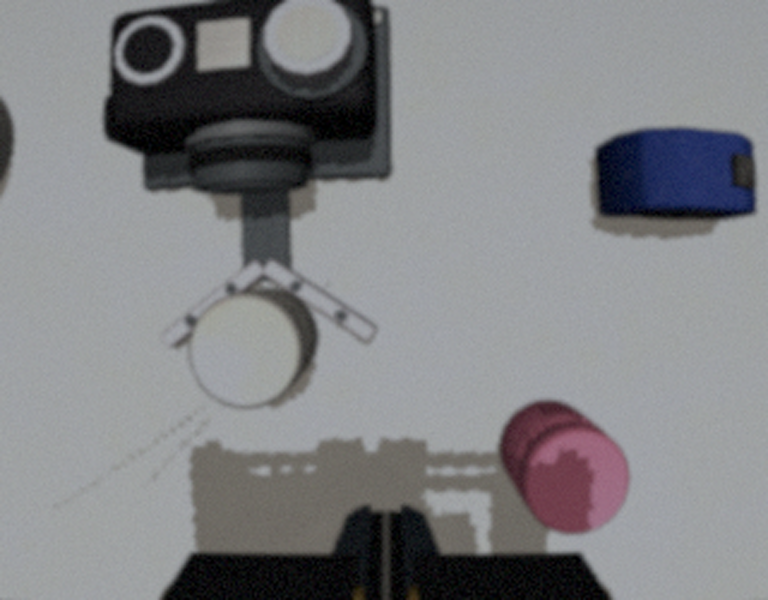

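The jar (lid at (245,350)) is still standing in the V, the button at (307,35) is back up, and the pink jar and tape measure are unmoved.

```bash
python3 -c "
from h import *
print(env.job_done())"
```

```text
the job is handed in; nothing more can be done
None
```

The jar is home in the V stop, the button was held at halfway for over a second and then pressed to its bottom stop, it has sprung back up, and the job is handed in; no verdict was returned.

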